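Close the hardware tins before sawing

ROBOT

A 6-joint arm with a two-finger parallel gripper is mounted at the origin on the work surface; the furniture and walls round the work are solid. World frame = base frame: x ahead of the robot, y to its left, z up, the work surface at z = 0. Lengths are in m, angles in rad, forces in N, time in s.
With the tool pointing down it reaches from about 0.35 to 0.975 m from the base axis. Payload 4.9 kg.
Tool frame: the origin (TCP) lies at the very end of the fingers, on their centre line; the grasp point (between the pads) lies 19 mm behind it (ctrl.grasp_offset is the distance from the TCP to the grasp point, in m); z points along the fingers, y is the line along which they close (so a half turn about z gives the same grasp; the last joint's range is limited). The gripper opens to 85 mm and grips with 20 to 120 N. Pads are 22 mm wide; open, the fingers measure 114 mm over their backs; the gripper's body (76 mm by 85 mm) begins 54 mm behind the grasp point. The pads swing forward as they close: fully open they stand 13 mm farther back than shut.
Start: joints at [-1.239, 0.053, 1.613, -0, 1.476, -0.119], TCP at [0.272, -0.563, 0.231] pointing down, gripper open.
Joint ranges: [-3.01, 3.01], [-1.01, 2.22], [0.06, 2.58], [-1.02, 4.17], [0.09, 2.62], [-3.14, 3.14]. Speed limits (rad/s): [2.57, 2.57, 3.14, 3.14, 3.14, 3.14].

INTERFACE

Orientations are given as a rotation vector (axis times angle).
In Python, from station import ctrl, optics gives the robot as it stands.
- The arm moves only by the shell command python3 -m handwheel 'ROWS' [OPENING] [FORCE]. ROWS is JSON, a list of rows, each an object of numbers: "tx", "ty", "tz": the shift along the tool's x, y, z in mm; "roll": the turn about the tool's z in rad. A call has 1 to 12 rows; each row shifts and turns the commanded pose from where the row before left it, along the tool's axes as they then stand; what a row does not reach is not made up. A row lasts 1/12 s, in which the tool goes at most 41.7 mm and 7.16 degrees, less where a joint would pass 70% of its speed; a pose out of reach is approached as far as the arm can. A call with a gripper value outside its range is refused whole. OPENING is the finger opening in mm, from 0 to 85.4, set as the call begins (- or left out, the last holds). The fingers move at their own pace and stop on an object; FORCE is the grip in N (left out, the last holds). Time passes only in rows, so rows that do not move let the fingers close. It gives the time, the measured TCP pose, the force, the opening and the grip force at its end, in the units of the state.
- ctrl.get_obs(): the state, without advancing time (a new reading comes with each control period).
- optics.get_image(name): name is "side" or "top"; returns (picture, depth): 400x640x3 uint8, red, green, blue; 400x640 float32, m along the optical axis (not along the pixel's ray), 0 where there is no reading.
- optics.camera_params(name): a dict with "mtx" (3x3 intrinsics, pixels), "k1" (the pictures are not rectified: a ray, as slopes to the right and down, at radius r is drawn at 1 + k1 r^2 times it, then the intrinsics apply), "extrinsics" (4x4, takes a point from camera to world coordinates). Camera axes: x right, y down, z forward; pixel columns grow to the right and rows downward; lengths in m; the calibration is good to about 2 mm. A picture is of the moment at which its call begins. camera_params takes no time and is no camera call.
- ctrl.finish_job(): hands the job in; it is judged then, once.
The state is a dict: "t": time; "q": joint angles; "dq": joint speeds; "effort": joint torques, N m; "tool_pos": TCP position; "tool_rot": TCP orientation; "contact_force": force on the tool from outside, world axes, zero at the start; "wrist_torque": the same for the moment, N m; "opening": finger opening in m; "grip_force": force on a finger pad.
Only numpy, scipy, OpenCV 4.12 (cv2) and the standard library are available. Lean on these libraries where they do the work, as an engineer would, in place of code of your own. Each camera call takes 0.05 s, during which the arm holds its last target. There are 200 camera calls.

TASK

The saw is about to throw dust, so close the four open hardware tins: take the stack of wooden lids apart and put on each tin the lid that fits it, plug down in the mouth and flange flat on the rim all round. Leave every tin standing upright where it is, and do not push aside or knock over the screw jar or the tape measure.

Things in the scene. Friction and masses are not known exactly. Their poses are not given: they have to be found in the camera images.
- lid_66: largest of four turned wooden lids, 22 mm high: flange 66 mm in diameter, 9 mm thick, over a 13 mm high plug tapering from 55 mm under the flange to 42 mm at its foot. Origin: centre of the plug's foot, z up; flange 13 to 22 mm above it. At the start the lids are stacked plugs down, largest lowest, each plug on the flat top of the lid below. Fits tin_58
- lid_56: second largest of four turned wooden lids, 22 mm high: flange 56 mm in diameter, 9 mm thick, over a 13 mm high plug tapering from 45 mm under the flange to 32 mm at its foot. Origin: centre of the plug's foot, z up; flange 13 to 22 mm above it. At the start the lids are stacked plugs down, largest lowest, each plug on the flat top of the lid below. Fits tin_48
- lid_46: second smallest of four turned wooden lids, 22 mm high: flange 46 mm in diameter, 9 mm thick, over a 13 mm high plug tapering from 35 mm under the flange to 22 mm at its foot. Origin: centre of the plug's foot, z up; flange 13 to 22 mm above it. At the start the lids are stacked plugs down, largest lowest, each plug on the flat top of the lid below. Fits tin_38
- lid_36: smallest of four turned wooden lids, 22 mm high: flange 36 mm in diameter, 9 mm thick, over a 13 mm high plug tapering from 25 mm under the flange to 12 mm at its foot. Origin: centre of the plug's foot, z up; flange 13 to 22 mm above it. At the start the lids are stacked plugs down, largest lowest, each plug on the flat top of the lid below. Fits tin_28
- tin_58: largest of four open round metal tins, loose, half full of wooden dowels: 62 mm high, mouth 58 mm inside, 63.6 mm outside. Origin: centre of its underside, z up. A seated lid_66 hangs by its flange on the rim, its origin 49 mm above the tin's; the plug's taper centres it
- tin_48: second largest of four open round metal tins, loose, half full of hexagon nuts: 52 mm high, mouth 48 mm inside, 53.6 mm outside. Origin: centre of its underside, z up. A seated lid_56 hangs by its flange on the rim, its origin 39 mm above the tin's; the plug's taper centres it
- tin_38: second smallest of four open round metal tins, loose, half full of flat washers: 44 mm high, mouth 38 mm inside, 43.6 mm outside. Origin: centre of its underside, z up. A seated lid_46 hangs by its flange on the rim, its origin 31 mm above the tin's; the plug's taper centres it
- tin_28: smallest of four open round metal tins, loose, half full of short brass pins: 36 mm high, mouth 28 mm inside, 33.6 mm outside. Origin: centre of its underside, z up. A seated lid_36 hangs by its flange on the rim, its origin 23 mm above the tin's; the plug's taper centres it
- screw_jar: bystander: closed clear jar of screws with a red cap, 60 mm across, 74 mm high, loose; origin at the centre of its underside. Leave it where it stands
- tape_measure: bystander: orange pocket tape measure standing on edge, 31 x 67 x 60 mm, loose; origin under its middle. Leave it where it stands

How it is judged:
By the outcome, as a careful person would: the job done as asked, in the order asked, and still so for the second after the job is handed in, with the robot touching nothing.
It also fails if it takes over 96 s, if anything falls off the work surface, if the arm or the gripper's body presses on something with over 40 N, if the wrist force passes 120 N, or if a joint passes its speed limit or range.

## Working session

There is one attempt and no reset: what is moved stays moved. The work goes in short steps, Python scripts to look and compute and a shell command to move; the robot and the scene stay as the last step left them, time stands still between calls to the robot, and variables do not carry over. Pictures are saved under pics/ and viewed, at most 17 in all, crops included, and the job is handed in when it is done.

```bash
ls; mkdir -p pics; cat > h.py <<'E'
import numpy as np,cv2
from station import ctrl,optics
def get(name):
    im,d=optics.get_image(name); return im,d,optics.camera_params(name)
def ray(p,uv):
    K=p["mtx"];uv=np.atleast_2d(np.array(uv,float))
    n=cv2.undistortPoints(uv[:,None],np.array(K),np.array([p["k1"],0,0,0,0.]))[:,0] 
    E=np.array(p["extrinsics"]);d=np.c_[n,np.ones(len(n))]@E[:3,:3].T
    return E[:3,3],d
def plane(p,uv,z):
    o,d=ray(p,uv); return o+d*((z-o[2])/d[:,2])[:,None]
def cloud(p,D):
    v,u=np.mgrid[:D.shape[0],:D.shape[1]]
    o,d=ray(p,np.c_[u.ravel(),v.ravel()])
    return (o+d*D.reshape(-1,1)).reshape(*D.shape,3)
E
python3 - <<'E'
from h import *
for n in("top","side"):
    im,d,p=get(n); cv2.imwrite(f"pics/{n}0.png",im[...,::-1]); np.savez(f"{n}0.npz",im=im,d=d)
    print(n,p)
print(ctrl.get_obs())
E
```

```text
pics
top {'mtx': array([[482.71286267,   0.        , 315.90710579],
       [  0.        , 482.71286267, 199.67560439],
       [  0.        ,   0.        ,   1.        ]]), 'k1': 0.0056445433411214585, 'extrinsics': array([[-5.73334562e-05, -9.84310692e-01,  1.76443927e-01,
         4.00111662e-01],
       [-9.99997733e-01, -3.19159927e-04, -2.10540460e-03,
        -1.47003227e-02],
       [ 2.12868609e-03, -1.76443647e-01, -9.84308442e-01,
         9.64635282e-01],
       [ 0.00000000e+00,  0.00000000e+00,  0.00000000e+00,
         1.00000000e+00]])}
side {'mtx': array([[397.74718542,   0.        , 317.85901738],
       [  0.        , 397.74718542, 203.28188389],
       [  0.        ,   0.        ,   1.        ]]), 'k1': -0.04917447897107298, 'extrinsics': array([[ 0.98518405, -0.10078824,  0.13875923,  0.44060468],
       [-0.17147917, -0.59164097,  0.78775368, -0.68671875],
       [ 0.00269934, -0.79987667, -0.60015833,  0.58444914],
       [ 0.        ,  0.        ,  0.        ,  1.        ]])}
{'t': 0.1, 'q': array([-1.23897183e+00,  5.32963530e-02,  1.61418746e+00, -5.47535499e-05,
        1.47601270e+00, -1.19024050e-01]), 'dq': array([-0.00011059, -0.00102268, -0.00203947, -0.00209541,  0.00018555,
       -0.00154756]), 'effort': array([ 6.98194390e-05, -3.94904315e+01, -3.71362996e+01, -4.52335121e-05,
        3.96241856e-03, -6.27806628e-06]), 'tool_pos': array([ 0.27211298, -0.56200741,  0.23016417]), 'tool_rot': array([-3.06026694e+00, -7.01794688e-01,  4.02484904e-04]), 'contact_force': array([-0.00640057, -0.5546526 ,  0.31442366]), 'wrist_torque': array([ 0.05638761,  0.00934715, -0.02036023]), 'grip_force': 0.0, 'opening': 0.08542049732335924}
```

View pics/top0.png

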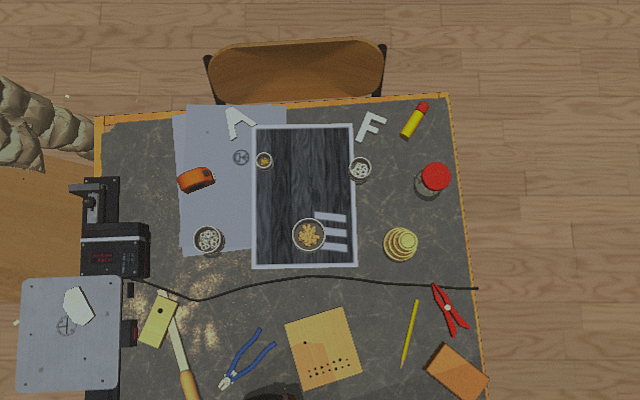

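View pics/side0.png

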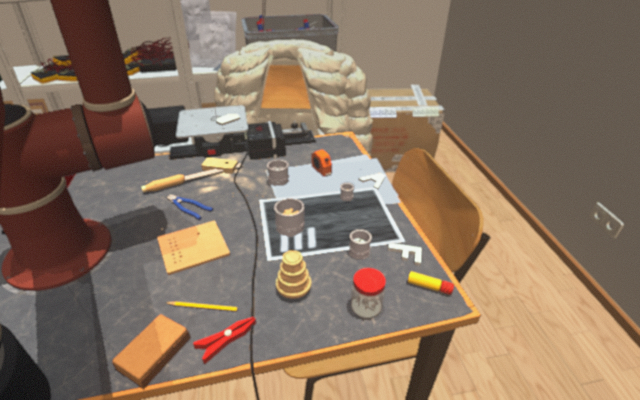

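The top view shows tins at about (264,160) [28], (360,169) [38], (208,240) [48] and (309,235) [58]. The stack is at (401,243), the jar at (433,180) and the tape at (195,180). The side view confirms the layout.

```bash
cat > m.py <<'E'
from h import *
from scipy.optimize import least_squares
def fit(P,r):
    f=lambda c:np.hypot(P[:,0]-c[0],P[:,1]-c[1])-r
    s=least_squares(f,np.median(P[:,:2],0),loss="soft_l1",f_scale=.001); return s.x,np.abs(s.fun).mean()
E
python3 - <<'E'
from m import *
T={}
for n in("top","side"):
    z=np.load(f"{n}0.npz");T[n]=(z["im"],z["d"],optics.camera_params(n))
im,d,p=T["top"]; C=cloud(p,d)
for nm,uv,h,r in[("t28",(264,160),.036,.0154),("t38",(360,169),.044,.0204),("t48",(208,240),.052,.0254),("t58",(309,235),.062,.0304),
  ("L36",(404,240),.088,None),("L46",(403,242),.066,None),("L56",(401,243),.044,None),("L66",(400,245),.022,None),("jar",(436,176),.074,None),("tape",(195,180),.06,None)]:
    g=plane(p,[uv],h)[0]
    for n in T:
        im,d,q=T[n];C=cloud(q,d)
        m=(np.hypot(C[...,0]-g[0],C[...,1]-g[1])<.045)&(abs(C[...,2]-h)<.006)&(d>0)
        P=C[m]
        if len(P)<5: print(nm,n,g,len(P));continue
        c,e=fit(P,r) if r else (None,0)
        print(nm,n,g.round(4),len(P),"zmed",np.median(P[:,2]).round(4),"mean",P.mean(0).round(4),"mid",((P.max(0)+P.min(0))/2)[:2].round(4),np.ptp(P,0)[:2].round(3),"fit",c,e)
im=T["top"][0][140:280,170:460,::-1]
cv2.imwrite("pics/crop.png",cv2.resize(im,None,fx=2.75,fy=2.75,interpolation=cv2.INTER_CUBIC))
im=T["side"][0][140:330,220:420,::-1]
cv2.imwrite("pics/crops.png",cv2.resize(im,None,fx=3.1,fy=3.1,interpolation=cv2.INTER_CUBIC))
E
```

```text
t28 top [0.6465 0.0862 0.036 ] 85 zmed 0.0352 mean [0.6467 0.0881 0.035 ] mid [0.647  0.0883] [0.033 0.032] fit [0.64688266 0.08821557] 0.0008461628854292016
t28 side [0.6465 0.0862 0.036 ] 90 zmed 0.0353 mean [0.6466 0.0854 0.035 ] mid [0.6464 0.0867] [0.032 0.035] fit [0.64661087 0.08596694] 0.0009724739891220665
t38 top [ 0.6263 -0.1031  0.044 ] 109 zmed 0.043 mean [ 0.6306 -0.1026  0.0428] mid [ 0.6301 -0.1022] [0.043 0.042] fit [ 0.63010254 -0.10211289] 0.0008413187926921192
t38 side [ 0.6263 -0.1031  0.044 ] 158 zmed 0.0434 mean [ 0.6302 -0.1048  0.0428] mid [ 0.6308 -0.1041] [0.043 0.044] fit [ 0.6303416  -0.10482175] 0.0008937181086474206
t48 top [0.4862 0.1874 0.052 ] 153 zmed 0.0509 mean [0.4897 0.1915 0.0509] mid [0.4892 0.1915] [0.051 0.053] fit [0.48881802 0.19106466] 0.0008200922254321464
t48 side [0.4862 0.1874 0.052 ] 129 zmed 0.0505 mean [0.4883 0.188  0.0506] mid [0.4883 0.189 ] [0.052 0.054] fit [0.48831154 0.18916153] 0.001111070557105824
t58 top [ 0.4946 -0.0037  0.062 ] 149 zmed 0.0613 mean [ 0.4974 -0.0013  0.0612] mid [ 0.4966 -0.0018] [0.061 0.06 ] fit [ 0.49
[... 1036 characters left out ...]
 0.4781 -0.1653  0.0211] mid [ 0.4826 -0.1788] [0.065 0.063] fit None 0
L66 side [ 0.4793 -0.1808  0.022 ] 351 zmed 0.0229 mean [ 0.4809 -0.2001  0.0225] mid [ 0.4821 -0.1897] [0.066 0.051] fit None 0
jar top [ 0.6053 -0.2438  0.074 ] 652 zmed 0.0735 mean [ 0.606  -0.2429  0.0734] mid [ 0.6063 -0.2438] [0.054 0.055] fit None 0
jar side [ 0.6053 -0.2438  0.074 ] 682 zmed 0.0754 mean [ 0.6058 -0.2486  0.075 ] mid [ 0.6074 -0.2458] [0.055 0.054] fit None 0
tape top [0.6005 0.215  0.06  ] 287 zmed 0.0577 mean [0.6072 0.2222 0.0577] mid [0.6065 0.2208] [0.038 0.046] fit None 0
tape side [0.6005 0.215  0.06  ] 101 zmed 0.0589 mean [0.6068 0.2158 0.0586] mid [0.6068 0.2174] [0.038 0.04 ] fit None 0
```

View pics/crop.png

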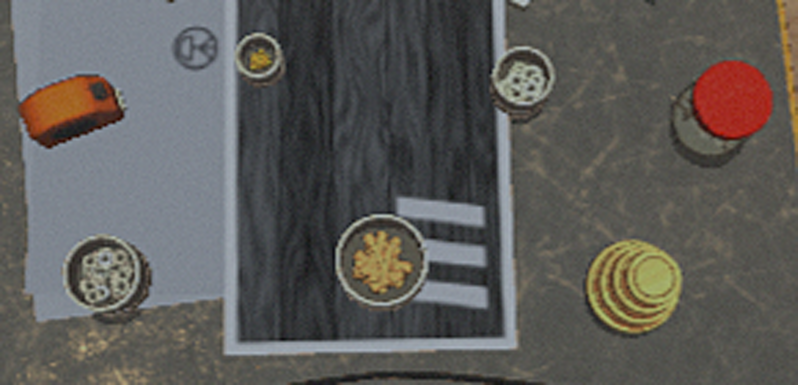

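Tin and stack positions from the two cameras agree to about 2–3 mm. I take the average, then roll the tool square and move over the stack.

```bash
cat > w.py <<'E'
import sys,numpy as np
from scipy.spatial.transform import Rotation as R
from station import ctrl
o=ctrl.get_obs();r=R.from_rotvec(o["tool_rot"]);M=r.as_matrix()
psi=np.arctan2(M[1,0],M[0,0])
print("t",round(o["t"],2),"pos",(o["tool_pos"]*1e3).round(1),"psi",psi.round(4),"tilt",(M[:,2]).round(4),"open",round(o["opening"]*1e3,1),"grip",round(o["grip_force"],1),"F",o["contact_force"].round(1))
if len(sys.argv)>3: print("tool shift mm",(M.T@(np.array(sys.argv[1:4],float)-o["tool_pos"]*1e3)).round(1))
E
python3 -m handwheel '[{"roll":0.11},{"roll":0.11},{"roll":0.11},{"roll":0.12}]' 85
python3 w.py 482.3 -183 200
```

```text
t 0.1 pos [ 272.1 -562.   230.2] psi 0.4509 tilt [-7.0e-04  1.8e-03 -1.0e+00] open 85.4 grip 0.0 F [-0.  -0.6  0.3]
tool shift mm [ 354.3 -249.5   30.7]$[0]: bad value
```

```bash

python3 -m handwheel '[{"tx":0,"ty":0,"tz":0,"roll":0.11},{"tx":0,"ty":0,"tz":0,"roll":0.11},{"tx":0,"ty":0,"tz":0,"roll":0.11},{"tx":0,"ty":0,"tz":0,"roll":0.12}]' 85
python3 w.py 482.3 -183 200
```

```text
t: 0.43
tool_pos: [0.2722, -0.5622, 0.2305]
tool_rot: [-3.14, 0.008, 0.001]
contact_force: [0.2, -0.6, -0.4]
opening: 0.0848
grip_force: 0.0
t 0.43 pos [ 272.2 -562.2  230.5] psi -0.0048 tilt [-4.0e-04  1.2e-03 -1.0e+00] open 84.8 grip 0.0 F [ 0.2 -0.6 -0.4]
tool shift mm [ 208.3 -380.1   30.9]
```

All four keys are needed in each row. Moving over the stack.

```bash

python3 -m handwheel '[{"tx":17,"ty":-30,"tz":3,"roll":0},{"tx":17,"ty":-32,"tz":3,"roll":0},{"tx":17,"ty":-32,"tz":3,"roll":0},{"tx":17,"ty":-32,"tz":3,"roll":0},{"tx":17,"ty":-32,"tz":3,"roll":0},{"tx":17,"ty":-32,"tz":3,"roll":0},{"tx":17,"ty":-32,"tz":3,"roll":0},{"tx":17,"ty":-32,"tz":3,"roll":0},{"tx":17,"ty":-32,"tz":3,"roll":0},{"tx":18,"ty":-32,"tz":3,"roll":0},{"tx":18,"ty":-32,"tz":1,"roll":0},{"tx":19,"ty":-30,"tz":0,"roll":0}]' 52 >/dev/null
python3 -m handwheel '[{"tx":0,"ty":0,"tz":0,"roll":0},{"tx":0,"ty":0,"tz":0,"roll":0}]'>/dev/null
python3 w.py 482.3 -183 110
python3 - <<'E'
from h import *
im,d,p=get("side"); cv2.imwrite("pics/s1.png",cv2.resize(im[120:320,200:460,::-1],None,fx=3,fy=3,interpolation=cv2.INTER_CUBIC))
E
```

```text
t 1.6 pos [ 480.3 -180.9  199.8] psi 0.0044 tilt [-1.e-03  2.e-04 -1.e+00] open 52.1 grip 0.0 F [ 0.6 -0.4 -0.3]
tool shift mm [ 2.1  2.1 89.8]
```

View pics/s1.png

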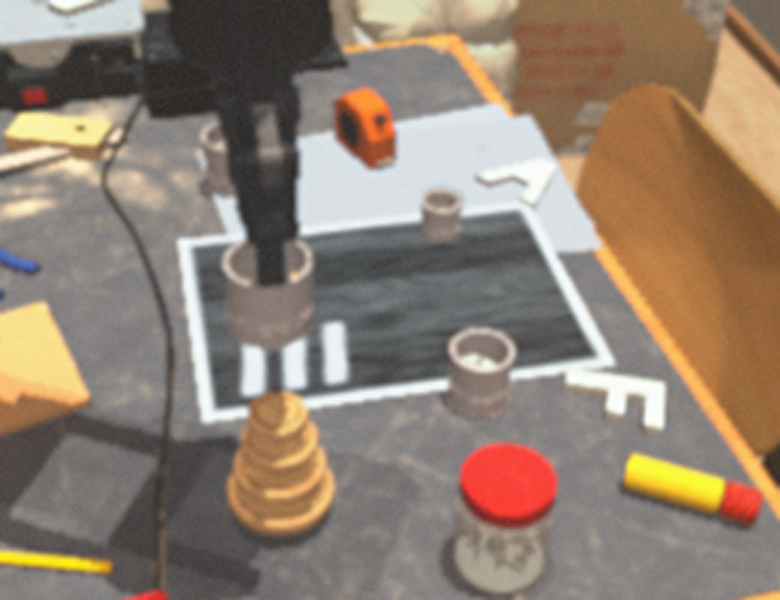

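The side view shows the fingers (272,270) lined up above the stack (280,420). I check the tip against the depth cloud, then descend in stages.

```bash

python3 -m handwheel '[{"tx":1,"ty":1,"tz":15,"roll":0},{"tx":1,"ty":1,"tz":25,"roll":0},{"tx":0,"ty":0,"tz":25,"roll":0},{"tx":0,"ty":0,"tz":20,"roll":0},{"tx":0,"ty":0,"tz":5,"roll":0},{"tx":0,"ty":0,"tz":0,"roll":0}]'>/dev/null
python3 w.py 482.3 -183 69
python3 - <<'E'
from h import *
for n in("side","top"):
    im,d,p=get(n);C=cloud(p,d)
    m=(abs(C[...,0]-.482)<.05)&(abs(C[...,1]+.183)<.07)&(C[...,2]>.095)&(C[...,2]<.14)&(d>0)
    P=C[m];print(n,len(P))
    if len(P):
        near=P[P[:,1]<-.18];far=P[P[:,1]>=-.18]
        for q in(near,far):
            if len(q):print(q.min(0).round(4),np.percentile(q,5,0).round(4),np.percentile(q,95,0).round(4),q.max(0).round(4))
    m=(abs(C[...,0]-.482)<.05)&(abs(C[...,1]+.183)<.05)&(abs(C[...,2]-.088)<.004)&(d>0)
    P=C[m]; 
    if len(P):print("lid",len(P),P.min(0),P.max(0))
E
```

```text
t 2.15 pos [ 480.  -184.8  108.2] psi -0.0012 tilt [-0.004  0.002 -1.   ] open 52.0 grip 0.0 F [0.1 0.3 0.3]
tool shift mm [ 2.4 -1.7 39.2]
side 137
[ 0.4688 -0.2267  0.1119] [ 0.4694 -0.2254  0.1149] [ 0.4903 -0.2169  0.1384] [ 0.4908 -0.2158  0.1395]
[ 0.4696 -0.1608  0.116 ] [ 0.4696 -0.1606  0.1164] [ 0.4698 -0.1589  0.1242] [ 0.4698 -0.1588  0.1247]
lid 121 [ 0.46490929 -0.20200915  0.084075  ] [ 0.49966698 -0.17164336  0.09049139]
top 0
lid 1 [ 0.46650316 -0.18707058  0.08802344] [ 0.46650316 -0.18707058  0.08802344]
```

Tip and TCP agree. I descend to the top flange and grip.

```bash

python3 -m handwheel '[{"tx":1,"ty":-1,"tz":12,"roll":0},{"tx":1,"ty":-1,"tz":15,"roll":0},{"tx":0,"ty":0,"tz":10,"roll":0},{"tx":0,"ty":0,"tz":2,"roll":0},{"tx":0,"ty":0,"tz":0,"roll":0}]' >/dev/null
python3 w.py 482.3 -183 69
python3 -m handwheel '[{"tx":0,"ty":0,"tz":0,"roll":0},{"tx":0,"ty":0,"tz":0,"roll":0},{"tx":0,"ty":0,"tz":0,"roll":0},{"tx":0,"ty":0,"tz":0,"roll":0},{"tx":0,"ty":0,"tz":0,"roll":0},{"tx":0,"ty":0,"tz":0,"roll":0}]' 30 25 >/dev/null
python3 w.py
```

```text
t 2.67 pos [ 483.5 -182.1   70.6] psi 0.0009 tilt [-1.3e-03  7.0e-04 -1.0e+00] open 51.8 grip 0.0 F [0.2 0.1 0.4]
tool shift mm [-1.2  0.9  1.6]
t 3.17 pos [ 484.6 -182.7   72.2] psi 0.0008 tilt [ 1.4e-03 -8.0e-04 -1.0e+00] open 34.3 grip 25.1 F [0.2 0.9 3.2]
```

```bash

python3 -m handwheel '[{"tx":0,"ty":0,"tz":-2,"roll":0},{"tx":0,"ty":0,"tz":-4,"roll":0},{"tx":0,"ty":0,"tz":-8,"roll":0},{"tx":0,"ty":0,"tz":-15,"roll":0},{"tx":0,"ty":0,"tz":-15,"roll":0},{"tx":0,"ty":0,"tz":-8,"roll":0},{"tx":0,"ty":0,"tz":0,"roll":0}]' - 40 >/dev/null
python3 w.py 646.7 87.1 130
python3 - <<'E'
from h import *
im,d,p=get("side"); cv2.imwrite("pics/s2.png",cv2.resize(im[180:320,210:400,::-1],None,fx=4,fy=4,interpolation=cv2.INTER_CUBIC))
E
python3 w.py 646.7 87.1 130
```

```text
t 3.75 pos [ 485.4 -183.1  126.1] psi 0.0009 tilt [ 0.0041 -0.0022 -1.    ] open 33.8 grip 39.8 F [0.5 0.4 0.4]
tool shift mm [ 161.5 -270.1   -3.9]
t 3.8 pos [ 484.7 -182.8  124.7] psi 0.0008 tilt [ 0.0023 -0.0013 -1.    ] open 34.2 grip 39.8 F [-0.6  0.1 -0. ]
tool shift mm [ 162.2 -269.7   -5.3]
```

View pics/s2.png

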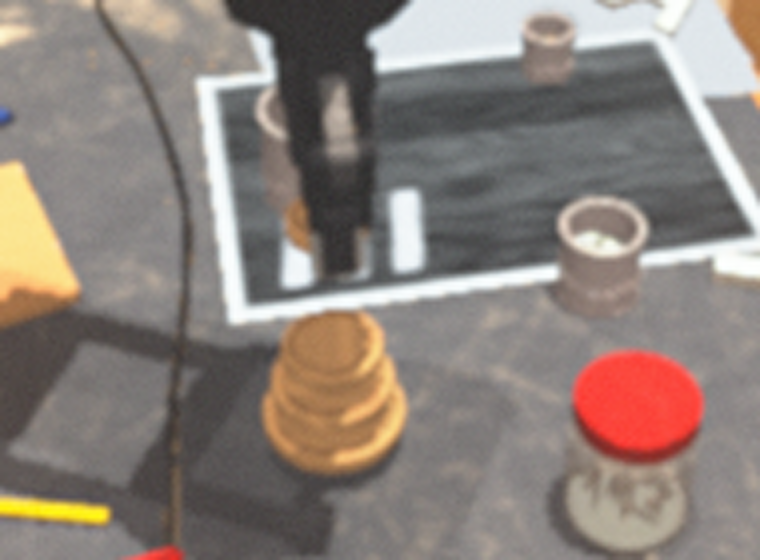

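Lid_36 is held (visible at crop (300,220)) and the rest of the stack is still square. Carrying it to tin_28.

```bash

python3 -m handwheel '[{"tx":10,"ty":-16,"tz":0,"roll":0},{"tx":15,"ty":-25,"tz":0,"roll":0},{"tx":18,"ty":-30,"tz":0,"roll":0},{"tx":18,"ty":-30,"tz":0,"roll":0},{"tx":18,"ty":-30,"tz":0,"roll":0},{"tx":18,"ty":-30,"tz":0,"roll":0},{"tx":18,"ty":-30,"tz":0,"roll":0},{"tx":18,"ty":-30,"tz":0,"roll":0},{"tx":15,"ty":-25,"tz":10,"roll":0},{"tx":10,"ty":-16,"tz":10,"roll":0},{"tx":6,"ty":-8,"tz":10,"roll":0},{"tx":0,"ty":0,"tz":10,"roll":0}]' >/dev/null
python3 -m handwheel '[{"tx":0,"ty":0,"tz":0,"roll":0},{"tx":0,"ty":0,"tz":0,"roll":0},{"tx":0,"ty":0,"tz":0,"roll":0}]'>/dev/null
cat > look.py <<'E'
# look.py name x y w : crop around a world point from both cameras side by side
import sys; from h import *
nm,x,y,z,r=sys.argv[1],*map(float,sys.argv[2:6])
out=[]
for n in("side","top"):
    im,d,p=get(n);np.savez(f"{nm}_{n}.npz",im=im,d=d)
    E=np.linalg.inv(p["extrinsics"]);c=E[:3,:3]@np.array([x,y,z])+E[:3,3];u,v=(p["mtx"]@(c/c[2]))[:2].astype(int)
    print(n,"crop origin",u-r,v-r)
    r_=int(r);out.append(cv2.resize(im[max(0,v-r_):v+r_,u-r_:u+r_,::-1],(400,400),interpolation=cv2.INTER_CUBIC))
cv2.imwrite(f"pics/{nm}.png",np.hstack(out))
E
python3 w.py 649 87.1 26
python3 look.py a1 .647 .087 .06 35;python3 w.py 649 87.1 26
```

```text
t 5.05 pos [647.4  86.9  83.2] psi -0.0002 tilt [-5.e-04 -2.e-04 -1.e+00] open 33.7 grip 39.8 F [-0.2  0.3 -0.3]
tool shift mm [ 1.7 -0.3 57.2]
side crop origin 311.0 143.0
top crop origin 227.0 121.0
t 5.15 pos [648.   86.9  84.2] psi -0.0003 tilt [ 0.0012 -0.     -1.    ] open 33.7 grip 39.8 F [ 0.4 -0.2 -0.1]
tool shift mm [ 0.9 -0.2 58.2]
```

View pics/a1.png

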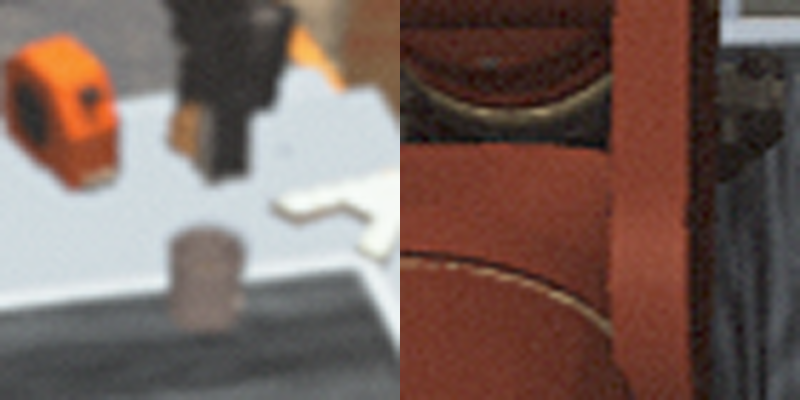

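Side crop: lid flange left edge (168,130), tin rim spans 166–244 at row 235. Allowing for perspective, that puts the lid over the tin within about 1 mm. Lowering.

```bash

python3 -m handwheel '[{"tx":0.5,"ty":0,"tz":10,"roll":0},{"tx":0,"ty":0,"tz":15,"roll":0},{"tx":0,"ty":0,"tz":10,"roll":0},{"tx":0,"ty":0,"tz":8,"roll":0},{"tx":0,"ty":0,"tz":4,"roll":0},{"tx":0,"ty":0,"tz":0,"roll":0},{"tx":0,"ty":0,"tz":0,"roll":0}]'>/dev/null;python3 w.py 649 87.1 28
python3 -m handwheel '[{"tx":0,"ty":0,"tz":2,"roll":0},{"tx":0,"ty":0,"tz":2,"roll":0},{"tx":0,"ty":0,"tz":1,"roll":0},{"tx":0,"ty":0,"tz":0,"roll":0}]'>/dev/null;python3 w.py 649 87.1 28
python3 look.py a2 .647 .087 .04 35;python3 w.py 649 87.1 28
```

```text
t 5.73 pos [648.1  87.8  35.8] psi 0.0009 tilt [-8.e-04  0.e+00 -1.e+00] open 33.7 grip 39.8 F [-0.6 -0.4 -0. ]
tool shift mm [0.9 0.7 7.8]
t 6.07 pos [648.3  87.8  31.3] psi 0.0009 tilt [ 1.e-04 -0.e+00 -1.e+00] open 34.0 grip 39.8 F [0.3 0.8 0.2]
tool shift mm [0.7 0.7 3.3]
side crop origin 311.0 150.0
top crop origin 228.0 124.0
t 6.17 pos [648.4  87.8  31.5] psi 0.0008 tilt [ 3.e-04 -0.e+00 -1.e+00] open 33.6 grip 39.8 F [-0.5 -0.1  0.8]
tool shift mm [0.6 0.7 3.5]
```

View pics/a2.png

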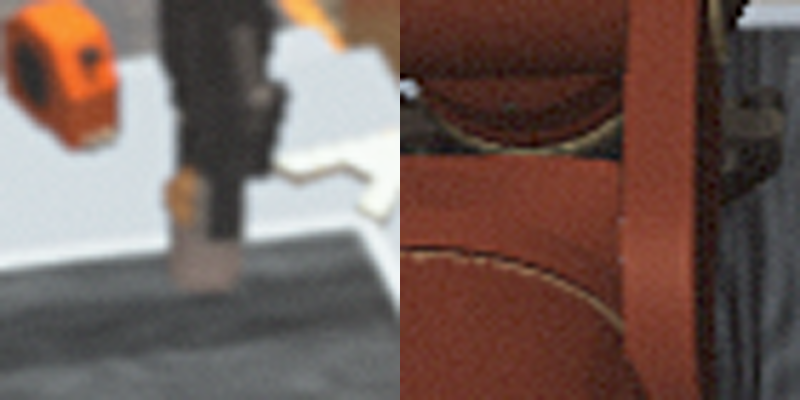

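The lid is in the mouth, just above the rim (flange at (183,195)), with no contact force. Last few mm.

```bash

for i in 1 2; do python3 -m handwheel '[{"tx":0,"ty":0,"tz":1.5,"roll":0},{"tx":0,"ty":0,"tz":0,"roll":0},{"tx":0,"ty":0,"tz":0,"roll":0}]'>/dev/null;python3 w.py; done
```

```text
t 6.42 pos [648.3  87.8  29.8] psi 0.0008 tilt [ 0. -0. -1.] open 33.8 grip 39.8 F [-0.7 -0.2 -0.1]
t 6.67 pos [648.9  87.9  29.4] psi 0.0008 tilt [ 1.2e-03  3.0e-04 -1.0e+00] open 34.1 grip 40.2 F [-0.4  0.6  5.6]
```

Contact, 5.6 N upward: seated. Release and retreat.

```bash

python3 -m handwheel '[{"tx":0,"ty":0,"tz":0,"roll":0},{"tx":0,"ty":0,"tz":0,"roll":0},{"tx":0,"ty":0,"tz":0,"roll":0},{"tx":0,"ty":0,"tz":0,"roll":0},{"tx":0,"ty":0,"tz":-5,"roll":0},{"tx":0,"ty":0,"tz":-15,"roll":0},{"tx":0,"ty":0,"tz":-25,"roll":0},{"tx":0,"ty":0,"tz":-25,"roll":0},{"tx":0,"ty":0,"tz":-15,"roll":0},{"tx":0,"ty":0,"tz":0,"roll":0}]' 56 >/dev/null
python3 w.py 482.3 -183 120
python3 -m handwheel '[{"tx":-10,"ty":16,"tz":0,"roll":0},{"tx":-15,"ty":25,"tz":0,"roll":0},{"tx":-18,"ty":30,"tz":0,"roll":0},{"tx":-18,"ty":30,"tz":0,"roll":0},{"tx":-18,"ty":30,"tz":0,"roll":0},{"tx":-18,"ty":30,"tz":0,"roll":0},{"tx":-18,"ty":30,"tz":0,"roll":0},{"tx":-18,"ty":30,"tz":0,"roll":0},{"tx":-15,"ty":25,"tz":0,"roll":0},{"tx":-10,"ty":16,"tz":0,"roll":0},{"tx":-7,"ty":9,"tz":0,"roll":0},{"tx":0,"ty":0,"tz":0,"roll":0}]' 60 >/dev/null
python3 look.py a3 .647 .087 .04 35
python3 -m handwheel '[{"tx":0,"ty":0,"tz":0,"roll":0},{"tx":0,"ty":0,"tz":0,"roll":0}]' >/dev/null; python3 w.py 482.3 -183 46
cat > st.py <<'E'
from h import *; import sys
z=float(sys.argv[1])
im,d,p=get("side");C=cloud(p,d)
m=(np.hypot(C[...,0]-.482,C[...,1]+.185)<.04)&(C[...,2]>z-.002)&(C[...,2]<z+.006)&(d>0);P=C[m]
print("stack top",len(P),np.percentile(P,1,0).round(4),np.percentile(P,99,0).round(4),((np.percentile(P,1,0)+np.percentile(P,99,0))/2).round(4))
E
python3 st.py .066;python3 w.py 482.3 -183 46
```

```text
t 7.5 pos [651.7  87.8 119.8] psi 0.0008 tilt [ 1.e-02  2.e-04 -1.e+00] open 56.2 grip 0.0 F [ 0.5 -0.2  1.5]
tool shift mm [-169.6  270.7   -2. ]
side crop origin 311.0 150.0
top crop origin 228.0 124.0
t 8.77 pos [ 484.  -182.4  113.2] psi 0.0024 tilt [-0.e+00  4.e-04 -1.e+00] open 60.0 grip 0.0 F [-0.7  0.1  0.4]
tool shift mm [-1.7  0.6 67.2]
stack top 375 [ 0.4611 -0.2061  0.0647] [ 0.504  -0.1657  0.0696] [ 0.4825 -0.1859  0.0671]
t 8.82 pos [ 484.  -182.4  113.2] psi 0.0025 tilt [-0.e+00  2.e-04 -1.e+00] open 60.0 grip 0.0 F [ 0.7 -0.4 -0.4]
tool shift mm [-1.7  0.6 67.2]
```

View pics/a3.png

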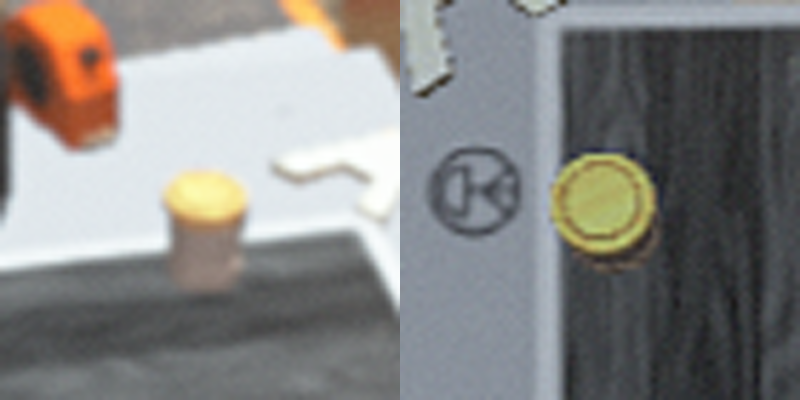

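Lid_36 sits flat on tin_28 (side (205,190), top (604,205)). Next is lid_46.

```bash

python3 -m handwheel '[{"tx":-1.5,"ty":0.8,"tz":10,"roll":0},{"tx":0,"ty":0,"tz":18,"roll":0},{"tx":0,"ty":0,"tz":18,"roll":0},{"tx":0,"ty":0,"tz":12,"roll":0},{"tx":0,"ty":0,"tz":6,"roll":0},{"tx":0,"ty":0,"tz":2,"roll":0},{"tx":0,"ty":0,"tz":0,"roll":0},{"tx":0,"ty":0,"tz":0,"roll":0},{"tx":0,"ty":0,"tz":0,"roll":0}]' >/dev/null
python3 w.py 482.5 -183.3 47
python3 -m handwheel '[{"tx":0,"ty":0,"tz":0,"roll":0},{"tx":0,"ty":0,"tz":0,"roll":0},{"tx":0,"ty":0,"tz":0,"roll":0},{"tx":0,"ty":0,"tz":0,"roll":0},{"tx":0,"ty":0,"tz":0,"roll":0},{"tx":0,"ty":0,"tz":0,"roll":0}]' 40 25 >/dev/null
python3 w.py
```

```text
t 9.57 pos [ 482.8 -184.6   48.4] psi 0.0009 tilt [ 0.0018 -0.001  -1.    ] open 60.4 grip 0.0 F [-0.  -0.5  0.1]
tool shift mm [-0.3 -1.3  1.4]
t 10.07 pos [ 482.9 -184.6   48.6] psi 0.0008 tilt [ 0.0019 -0.001  -1.    ] open 44.5 grip 25.9 F [0.5 1.  4.9]
```

```bash

python3 -m handwheel '[{"tx":0,"ty":0,"tz":-2,"roll":0},{"tx":0,"ty":0,"tz":-4,"roll":0},{"tx":0,"ty":0,"tz":-10,"roll":0},{"tx":0,"ty":0,"tz":-15,"roll":0},{"tx":0,"ty":0,"tz":-15,"roll":0},{"tx":0,"ty":0,"tz":-12,"roll":0},{"tx":0,"ty":0,"tz":-5,"roll":0},{"tx":0,"ty":0,"tz":0,"roll":0},{"tx":0,"ty":0,"tz":0,"roll":0},{"tx":0,"ty":0,"tz":0,"roll":0}]' - 40 >/dev/null
python3 w.py 630.4 -103.5 80; python3 st.py .044
```

```text
t 10.9 pos [ 481.4 -183.8  109.3] psi 0.0008 tilt [-1.4e-03  8.0e-04 -1.0e+00] open 44.2 grip 40.7 F [-0.3  0.2 -0.8]
tool shift mm [149.1 -80.2  29.2]
stack top 562 [ 0.4564 -0.2104  0.0427] [ 0.5082 -0.1575  0.0475] [ 0.4823 -0.1839  0.0451]
```

```bash

python3 -m handwheel '[{"tx":12,"ty":-6,"tz":0,"roll":0},{"tx":20,"ty":-11,"tz":0,"roll":0},{"tx":26,"ty":-14,"tz":0,"roll":0},{"tx":28,"ty":-15,"tz":0,"roll":0},{"tx":26,"ty":-14,"tz":5,"roll":0},{"tx":20,"ty":-11,"tz":10,"roll":0},{"tx":12,"ty":-6,"tz":10,"roll":0},{"tx":4.5,"ty":-3,"tz":4,"roll":0},{"tx":0,"ty":0,"tz":0,"roll":0},{"tx":0,"ty":0,"tz":0,"roll":0},{"tx":0,"ty":0,"tz":0,"roll":0},{"tx":0,"ty":0,"tz":0,"roll":0}]' >/dev/null
python3 w.py 630.4 -103.5 36;python3 look.py b1 .63 -.1035 .06 40;python3 w.py 630.4 -103.5 36
```

```text
t 11.95 pos [ 630.2 -104.7   82. ] psi -0.0001 tilt [ 8.e-04 -4.e-04 -1.e+00] open 43.9 grip 40.7 F [-0.3  0.1  0.2]
tool shift mm [ 0.1 -1.2 46. ]
side crop origin 320.0 190.0
top crop origin 320.0 125.0
t 12.05 pos [ 630.3 -104.7   82.1] psi -0.0001 tilt [ 1.1e-03 -4.0e-04 -1.0e+00] open 44.0 grip 40.7 F [-0.5 -0.2  0.3]
tool shift mm [ 0.  -1.2 46.1]
```

View pics/b1.png

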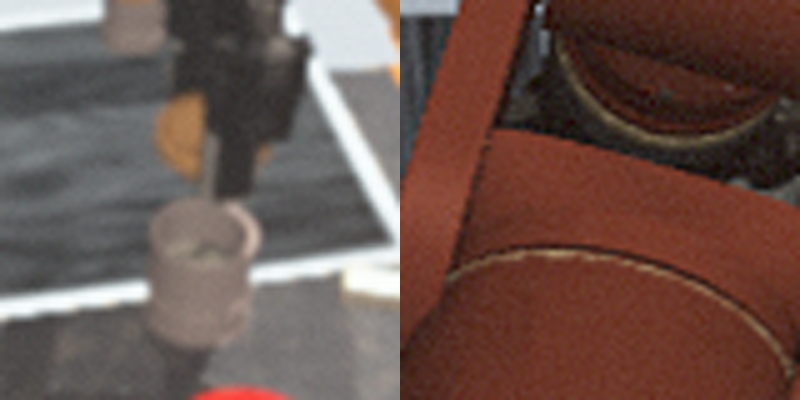

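```bash
python3 - <<'E'
from h import *
z=np.load("b1_side.npz");im,d=z["im"],z["d"];p=optics.camera_params("side");C=cloud(p,d)
for u,v in[(368,236),(369,237),(370,240),(369,233)]: print(u,v,C[v,u].round(3),im[v,u])
hsv=cv2.cvtColor(im,cv2.COLOR_RGB2HSV)
m=(hsv[...,0]>8)&(hsv[...,0]<28)&(hsv[...,1]>110)&(abs(C[...,0]-.63)<.05)&(abs(C[...,1]+.1035)<.06)&(C[...,2]>.06)
v,u=np.where(m);P=C[m];print(len(P),u.min(),u.max(),v.min(),v.max())
print(P.min(0),P.max(0))
for zz in np.arange(.06,.12,.004):
    q=P[(P[:,2]>=zz)&(P[:,2]<zz+.004)]
    if len(q):print(round(zz,3),len(q),q.min(0).round(4),q.max(0).round(4))
t=P[P[:,2]>.093]
A=np.c_[t[:,:2],np.ones(len(t))];print(np.linalg.lstsq(A,t[:,2],rcond=None)[0])
cv2.imwrite("pics/b1z.png",cv2.resize(im[195:265,325:395,::-1],(600,600),interpolation=cv2.INTER_CUBIC))
E
```

```text
368 236 [ 0.649 -0.1    0.04 ] [122 107 102]
369 237 [ 0.649 -0.106  0.043] [165 145 135]
370 240 [ 0.648 -0.117  0.044] [172 153 145]
369 233 [ 0.668 -0.051  0.003] [177 160 149]
147 347 391 71 224
[ 0.58009381 -0.16293789  0.09562102] [ 0.6647857  -0.04740335  0.40223828]
0.092 1 [ 0.6162 -0.1229  0.0956] [ 0.6162 -0.1229  0.0956]
0.096 21 [ 0.6092 -0.1244  0.0961] [ 0.6303 -0.0829  0.0999]
0.1 76 [ 0.61   -0.1237  0.1   ] [ 0.6289 -0.0831  0.1027]
[ 0.35446174 -2.95100565 -0.38628758]
```

View pics/b1z.png

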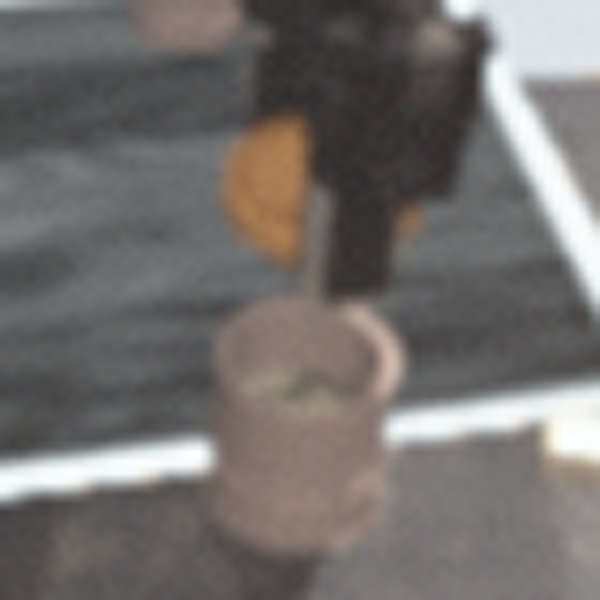

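The bright patch is just a lit part of the tin's rim. The lid is level (top at z≈0.100) and aligned within 1 mm. Lowering.

```bash

python3 -m handwheel '[{"tx":0,"ty":-0.5,"tz":8,"roll":0},{"tx":0,"ty":0,"tz":12,"roll":0},{"tx":0,"ty":0,"tz":10,"roll":0},{"tx":0,"ty":0,"tz":6,"roll":0},{"tx":0,"ty":0,"tz":3,"roll":0},{"tx":0,"ty":0,"tz":0,"roll":0},{"tx":0,"ty":0,"tz":0,"roll":0},{"tx":0,"ty":0,"tz":0,"roll":0}]'>/dev/null;python3 w.py
for i in 1 2; do python3 -m handwheel '[{"tx":0,"ty":0,"tz":2,"roll":0},{"tx":0,"ty":0,"tz":0,"roll":0},{"tx":0,"ty":0,"tz":0,"roll":0}]'>/dev/null;python3 w.py; done
```

```text
t 12.72 pos [ 630.9 -103.6   42.7] psi 0.0009 tilt [ 8.e-04 -2.e-04 -1.e+00] open 43.9 grip 40.7 F [0.9 0.1 0.9]
t 12.97 pos [ 630.6 -103.6   40.6] psi 0.0008 tilt [ 4.e-04 -1.e-04 -1.e+00] open 43.4 grip 40.7 F [ 0.1 -0.5 -0.1]
t 13.22 pos [ 630.3 -103.5   38.1] psi 0.0008 tilt [-3.e-04  1.e-04 -1.e+00] open 43.6 grip 40.7 F [ 0.7  0.4 -0.7]
```

```bash

for i in 1 2; do python3 -m handwheel '[{"tx":0,"ty":0,"tz":1.5,"roll":0},{"tx":0,"ty":0,"tz":0,"roll":0},{"tx":0,"ty":0,"tz":0,"roll":0}]'>/dev/null;python3 w.py; done
```

```text
t 13.47 pos [ 630.3 -103.5   36.6] psi 0.0008 tilt [-3.e-04  1.e-04 -1.e+00] open 44.0 grip 40.7 F [ 0.1 -0.4 -0.6]
t 13.72 pos [ 630.8 -103.7   35.8] psi 0.0008 tilt [ 7.e-04 -2.e-04 -1.e+00] open 43.9 grip 40.9 F [-0.9  0.3  2.5]
```

Contact. Release, retreat, and return to the stack for lid_56.

```bash

python3 -m handwheel '[{"tx":0,"ty":0,"tz":0,"roll":0},{"tx":0,"ty":0,"tz":0,"roll":0},{"tx":0,"ty":0,"tz":0,"roll":0},{"tx":0,"ty":0,"tz":0,"roll":0},{"tx":0,"ty":0,"tz":-5,"roll":0},{"tx":0,"ty":0,"tz":-15,"roll":0},{"tx":0,"ty":0,"tz":-25,"roll":0},{"tx":0,"ty":0,"tz":-20,"roll":0},{"tx":0,"ty":0,"tz":-10,"roll":0},{"tx":0,"ty":0,"tz":0,"roll":0}]' 66 >/dev/null
python3 -m handwheel '[{"tx":-12,"ty":6,"tz":0,"roll":0},{"tx":-20,"ty":11,"tz":0,"roll":0},{"tx":-26,"ty":14,"tz":0,"roll":0},{"tx":-28,"ty":15,"tz":0,"roll":0},{"tx":-26,"ty":14,"tz":0,"roll":0},{"tx":-20,"ty":11,"tz":0,"roll":0},{"tx":-12,"ty":6,"tz":0,"roll":0},{"tx":-4.5,"ty":3,"tz":0,"roll":0},{"tx":0,"ty":0,"tz":0,"roll":0},{"tx":0,"ty":0,"tz":0,"roll":0},{"tx":0,"ty":0,"tz":0,"roll":0}]' 72 >/dev/null
python3 w.py 482.3 -183 24
python3 look.py b2 .63 -.1035 .044 35;python3 st.py .044; python3 w.py 482.3 -183 24
```

```text
t 15.47 pos [ 482.9 -183.3  110.5] psi 0.0016 tilt [ 6.e-04  1.e-04 -1.e+00] open 71.8 grip 0.0 F [ 0.   0.3 -0.8]
tool shift mm [-0.6 -0.3 86.5]
side crop origin 324.0 201.0
top crop origin 325.0 132.0
stack top 560 [ 0.4562 -0.2103  0.0425] [ 0.508  -0.1584  0.0474] [ 0.4821 -0.1843  0.0449]
t 15.62 pos [ 482.7 -183.3  110.3] psi 0.0019 tilt [ 1.e-04  1.e-04 -1.e+00] open 71.9 grip 0.0 F [-0.9 -0.2 -0.2]
tool shift mm [-0.4 -0.3 86.3]
```

View pics/b2.png

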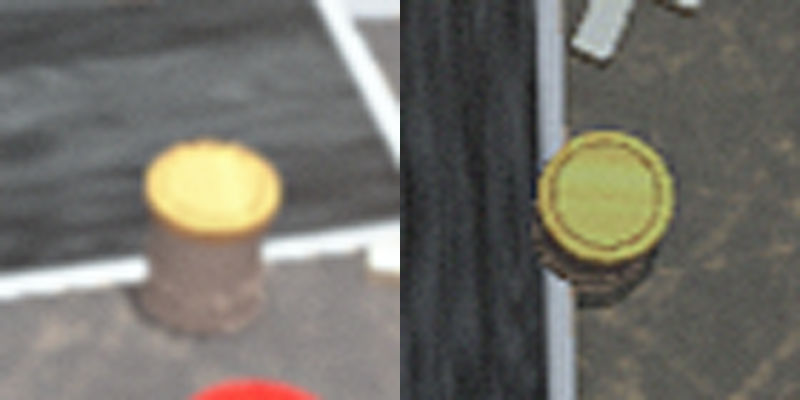

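Lid_46 is on tin_38 (side (213,188), top (605,198)). I check that it is level with a plane fit.

```bash
cat > lev.py <<'E'
from h import *; import sys
for n in("side","top"):
    z=np.load(f"{sys.argv[1]}_{n}.npz");im,d=z["im"],z["d"];p=optics.camera_params(n);C=cloud(p,d)
    x,y,h,r=map(float,sys.argv[2:6])
    m=(np.hypot(C[...,0]-x,C[...,1]-y)<r)&(abs(C[...,2]-h)<.007)&(d>0);P=C[m]
    A=np.c_[P[:,0]-x,P[:,1]-y,np.ones(len(P))];s=np.linalg.lstsq(A,P[:,2],rcond=None)[0]
    print(n,len(P),"slope",s[:2].round(4),"z",s[2].round(4),"resid",np.std(P[:,2]-A@s).round(5))
    m=(np.hypot(C[...,0]-x,C[...,1]-y)<.05)&(abs(C[...,2]-h)<.004)&(d>0);P=C[m];print("   centre",((np.percentile(P,1,0)+np.percentile(P,99,0))/2).round(4))
E
python3 lev.py b2 .630 -.1035 .053 .019; python3 lev.py b2 .647 .087 .045 .014; python3 lev.py b2 .482 -.184 .044 .024
```

```text
side 186 slope [ 0.0017 -0.0031] z 0.0547 resid 0.00084
   centre [ 0.6302 -0.1054  0.0528]
top 295 slope [ 0.0002 -0.011 ] z 0.0525 resid 0.0016
   centre [ 0.6309 -0.1025  0.0528]
side 62 slope [-0.009  -0.0008] z 0.0466 resid 0.00096
   centre [0.6453 0.0853 0.0448]
top 154 slope [-0.0039  0.0382] z 0.0448 resid 0.00158
   centre [0.6461 0.0885 0.0448]
side 395 slope [0.0078 0.0044] z 0.0455 resid 0.00093
   centre [ 0.4821 -0.1844  0.0439]
top 32 slope [0.0929 0.263 ] z 0.0477 resid 0.00135
   centre [ 0.4636 -0.1927  0.0437]
```

Both seated level at the right heights. Now lid_56.

```bash

python3 -m handwheel '[{"tx":-0.5,"ty":0,"tz":12,"roll":0},{"tx":0,"ty":0,"tz":20,"roll":0},{"tx":0,"ty":0,"tz":22,"roll":0},{"tx":0,"ty":0,"tz":16,"roll":0},{"tx":0,"ty":0,"tz":10,"roll":0},{"tx":0,"ty":0,"tz":5,"roll":0},{"tx":0,"ty":0,"tz":1,"roll":0},{"tx":0,"ty":0,"tz":0,"roll":0},{"tx":0,"ty":0,"tz":0,"roll":0}]' >/dev/null
python3 w.py 482.3 -183.2 24
python3 -m handwheel '[{"tx":0,"ty":0,"tz":0,"roll":0},{"tx":0,"ty":0,"tz":0,"roll":0},{"tx":0,"ty":0,"tz":0,"roll":0},{"tx":0,"ty":0,"tz":0,"roll":0},{"tx":0,"ty":0,"tz":0,"roll":0},{"tx":0,"ty":0,"tz":0,"roll":0}]' 50 25 >/dev/null
python3 w.py
python3 -m handwheel '[{"tx":0,"ty":0,"tz":-2,"roll":0},{"tx":0,"ty":0,"tz":-4,"roll":0},{"tx":0,"ty":0,"tz":-10,"roll":0},{"tx":0,"ty":0,"tz":-18,"roll":0},{"tx":0,"ty":0,"tz":-25,"roll":0},{"tx":0,"ty":0,"tz":-25,"roll":0},{"tx":0,"ty":0,"tz":-12,"roll":0},{"tx":0,"ty":0,"tz":-4,"roll":0},{"tx":0,"ty":0,"tz":0,"roll":0},{"tx":0,"ty":0,"tz":0,"roll":0}]' - 45 >/dev/null
python3 w.py 488.6 190.1 95; python3 st.py .022
```

```text
t 16.37 pos [ 482.4 -184.1   25.3] psi 0.0008 tilt [ 0.0017 -0.001  -1.    ] open 71.8 grip 0.0 F [-0.6 -0.6  0.2]
tool shift mm [-0.1 -0.9  1.3]
t 16.87 pos [ 482.6 -184.3   25.9] psi 0.0008 tilt [ 0.0023 -0.0012 -1.    ] open 54.9 grip 26.7 F [-1.3  0.8  6.3]
t 17.7 pos [ 480.8 -183.3  123.2] psi 0.0007 tilt [-1.5e-03  8.0e-04 -1.0e+00] open 53.3 grip 47.3 F [ 0.3 -0.1 -0.5]
tool shift mm [   8.1 -373.4   28.5]
stack top 766 [ 0.4517 -0.2139  0.0205] [ 0.5131 -0.1515  0.0255] [ 0.4824 -0.1827  0.023 ]
```

```bash

python3 -m handwheel '[{"tx":0,"ty":-15,"tz":0,"roll":0},{"tx":0,"ty":-28,"tz":0,"roll":0},{"tx":1,"ty":-35,"tz":0,"roll":0},{"tx":1,"ty":-40,"tz":0,"roll":0},{"tx":1,"ty":-40,"tz":0,"roll":0},{"tx":1,"ty":-40,"tz":0,"roll":0},{"tx":1,"ty":-40,"tz":0,"roll":0},{"tx":1,"ty":-40,"tz":0,"roll":0},{"tx":1,"ty":-35,"tz":0,"roll":0},{"tx":1,"ty":-30,"tz":0,"roll":0},{"tx":0,"ty":-20,"tz":10,"roll":0},{"tx":0,"ty":-10,"tz":10,"roll":0}]' >/dev/null
python3 -m handwheel '[{"tx":0,"ty":0,"tz":8,"roll":0},{"tx":0,"ty":0,"tz":0,"roll":0},{"tx":0,"ty":0,"tz":0,"roll":0},{"tx":0,"ty":0,"tz":0,"roll":0}]' >/dev/null
python3 w.py 488.6 190.1 43
cat > al.py <<'E'
from h import *; import sys
# al.py x y ztop : wood points and tin rim points near x,y (side view)
x,y,zt,rim=map(float,sys.argv[1:5])
im,d,p=get("side");C=cloud(p,d);hsv=cv2.cvtColor(im,cv2.COLOR_RGB2HSV)
near=(np.hypot(C[...,0]-x,C[...,1]-y)<.05)&(d>0)
w=near&(hsv[...,0]>8)&(hsv[...,0]<28)&(hsv[...,1]>100)&(abs(C[...,2]-zt)<.012)
P=C[w];print("lid",len(P),P.min(0).round(4),P.max(0).round(4),((P.min(0)+P.max(0))/2).round(4))
P=C[near&(abs(C[...,2]-rim)<.005)]
if len(P):print("rim",len(P),P.min(0).round(4),P.max(0).round(4),((P.min(0)+P.max(0))/2).round(4))
E
python3 al.py .4886 .19 .116 .052;python3 w.py 488.6 190.1 43
```

```text
t 19.08 pos [489.2 188.1  96. ] psi -0.001 tilt [-6.e-04 -5.e-04 -1.e+00] open 53.8 grip 47.4 F [ 0.7  0.2 -0.6]
tool shift mm [-0.6 -2.1 53. ]
lid 109 [0.4619 0.1552 0.1085] [0.5166 0.2097 0.1217] [0.4892 0.1824 0.1151]
rim 115 [0.4625 0.1625 0.0471] [0.5142 0.2173 0.0552] [0.4884 0.1899 0.0511]
t 19.13 pos [489.6 188.2  96.5] psi -0.001 tilt [ 3.e-04 -1.e-04 -1.e+00] open 53.5 grip 47.4 F [0.2 0.7 1. ]
tool shift mm [-1.  -1.9 53.5]
```

```bash
python3 look.py c1 .4886 .19 .08 40 && python3 lev.py c1 .489 .186 .115 .03
```

```text
side crop origin 236.0 115.0
top crop origin 163.0 197.0
side 121 slope [-0.0003  0.111 ] z 0.1154 resid 0.00218
   centre [0.4892 0.1767 0.1147]
top 38 slope [0.0577 0.0274] z 0.1153 resid 0.00199
   centre [0.4728 0.1661 0.1144]
```

View pics/c1.png

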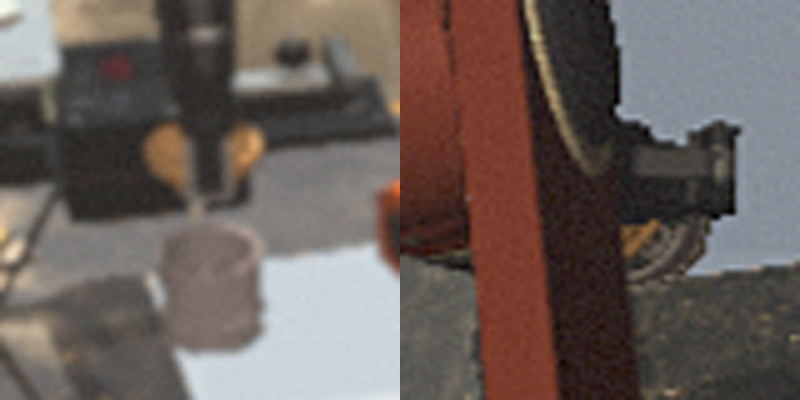

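Lid_56 is held, visible on both sides of the finger (146–264) above tin_48's rim (160–260). I nudge y and lower.

```bash

python3 -m handwheel '[{"tx":-0.5,"ty":-1.8,"tz":8,"roll":0},{"tx":0,"ty":0,"tz":14,"roll":0},{"tx":0,"ty":0,"tz":12,"roll":0},{"tx":0,"ty":0,"tz":6,"roll":0},{"tx":0,"ty":0,"tz":3,"roll":0},{"tx":0,"ty":0,"tz":1,"roll":0},{"tx":0,"ty":0,"tz":0,"roll":0},{"tx":0,"ty":0,"tz":0,"roll":0}]'>/dev/null;python3 w.py
for i in 1 2; do python3 -m handwheel '[{"tx":0,"ty":0,"tz":2,"roll":0},{"tx":0,"ty":0,"tz":0,"roll":0},{"tx":0,"ty":0,"tz":0,"roll":0}]'>/dev/null;python3 w.py; done
```

```text
t 19.9 pos [489.1 191.2  52.8] psi 0.0008 tilt [ 9.e-04  2.e-04 -1.e+00] open 53.7 grip 47.4 F [-0.4 -0.1 -0.2]
t 20.15 pos [488.9 191.2  50.6] psi 0.0008 tilt [ 4.e-04  1.e-04 -1.e+00] open 53.6 grip 47.4 F [ 0.6  0.6 -0.3]
t 20.4 pos [488.6 191.1  48.2] psi 0.0008 tilt [-3.e-04 -0.e+00 -1.e+00] open 53.9 grip 47.4 F [ 0.1 -1.   0.2]
```

```bash

for i in 1 2; do python3 -m handwheel '[{"tx":0,"ty":0.5,"tz":1.5,"roll":0},{"tx":0,"ty":0,"tz":0,"roll":0},{"tx":0,"ty":0,"tz":0,"roll":0}]'>/dev/null;python3 w.py; done
python3 -m handwheel '[{"tx":0,"ty":0,"tz":1,"roll":0},{"tx":0,"ty":0,"tz":0,"roll":0},{"tx":0,"ty":0,"tz":0,"roll":0}]'>/dev/null;python3 w.py
```

```text
t 20.65 pos [488.6 190.6  46.7] psi 0.0007 tilt [-2.e-04 -0.e+00 -1.e+00] open 53.7 grip 47.4 F [-0.3  0.7 -0.8]
t 20.9 pos [488.6 190.1  45.1] psi 0.0007 tilt [-3.e-04 -0.e+00 -1.e+00] open 53.5 grip 47.4 F [-0.1 -0.4 -0.4]
t 21.15 pos [488.6 190.1  44.2] psi 0.0008 tilt [-1.e-04 -1.e-04 -1.e+00] open 54.1 grip 47.4 F [-0.2  0.5  0.1]
```

```bash

for i in 1 2; do python3 -m handwheel '[{"tx":0,"ty":0,"tz":0.8,"roll":0},{"tx":0,"ty":0,"tz":0,"roll":0},{"tx":0,"ty":0,"tz":0,"roll":0}]'>/dev/null;python3 w.py; done
```

```text
t 21.4 pos [488.6 190.1  43.4] psi 0.0008 tilt [-1.e-04  0.e+00 -1.e+00] open 53.6 grip 47.4 F [-0.5 -0.1 -0.6]
t 21.65 pos [488.9 190.2  43.2] psi 0.0009 tilt [ 3.e-04 -0.e+00 -1.e+00] open 53.6 grip 47.7 F [-2.7 -0.1  4.3]
```

Contact. Release, retreat and return for lid_66.

```bash

python3 -m handwheel '[{"tx":0,"ty":0,"tz":0,"roll":0},{"tx":0,"ty":0,"tz":0,"roll":0},{"tx":0,"ty":0,"tz":0,"roll":0},{"tx":0,"ty":0,"tz":0,"roll":0},{"tx":0,"ty":0,"tz":-5,"roll":0},{"tx":0,"ty":0,"tz":-15,"roll":0},{"tx":0,"ty":0,"tz":-25,"roll":0},{"tx":0,"ty":0,"tz":-25,"roll":0},{"tx":0,"ty":0,"tz":-10,"roll":0},{"tx":0,"ty":0,"tz":0,"roll":0}]' 76 >/dev/null
python3 -m handwheel '[{"tx":0,"ty":15,"tz":0,"roll":0},{"tx":0,"ty":28,"tz":0,"roll":0},{"tx":-1,"ty":35,"tz":0,"roll":0},{"tx":-1,"ty":40,"tz":0,"roll":0},{"tx":-1,"ty":40,"tz":0,"roll":0},{"tx":-1,"ty":40,"tz":0,"roll":0},{"tx":-1,"ty":40,"tz":0,"roll":0},{"tx":-1,"ty":40,"tz":0,"roll":0},{"tx":0,"ty":35,"tz":0,"roll":0},{"tx":0,"ty":30,"tz":0,"roll":0},{"tx":0,"ty":20,"tz":0,"roll":0},{"tx":0,"ty":10,"tz":0,"roll":0}]' 85 >/dev/null
python3 -m handwheel '[{"tx":0,"ty":0,"tz":0,"roll":0},{"tx":0,"ty":0,"tz":0,"roll":0},{"tx":0,"ty":0,"tz":0,"roll":0}]' >/dev/null
python3 look.py c2 .4886 .19 .055 40; python3 lev.py c2 .4886 .19 .061 .024; python3 lev.py c2 .4824 -.183 .022 .028; python3 w.py 482.4 -182.5 1
```

```text
side crop origin 236.0 124.0
top crop origin 166.0 198.0
side 0 slope [0. 0.] z 0.0 resid nan
side 542 slope [-0.001   0.0021] z 0.0235 resid 0.00103
   centre [ 0.4825 -0.1826  0.0223]
top 52 slope [-0.0099  0.0239] z 0.0216 resid 0.0016
   centre [ 0.4665 -0.1778  0.0213]
t 23.83 pos [ 482.9 -181.5  122.4] psi 0.0026 tilt [-5.e-04  5.e-04 -1.e+00] open 85.0 grip 0.0 F [-0.6 -0.7  0.3]
tool shift mm [ -0.5   1.1 121.4]
  ret = _var(a, axis=axis, dtype=dtype, out=out, ddof=ddof,
  arrmean = um.true_divide(arrmean, div, out=arrmean,
  ret = ret.dtype.type(ret / rcount)
Traceback (most recent call last):
  File "lev.py", line 8, in <module>
    m=(np.hypot(C[...,0]-x,C[...,1]-y)<.05)&(abs(C[...,2]-h)<.004)&(d>0);P=C[m];print("   centre",((np.percentile(P,1,0)+np.percentile(P,99,0))/2).round(4))
                                                                                                    ~~~~~~~~~~~~~^^^^^^^
IndexError: index -1 is out of bounds for axis 0 with size 0
```

View pics/c2.png

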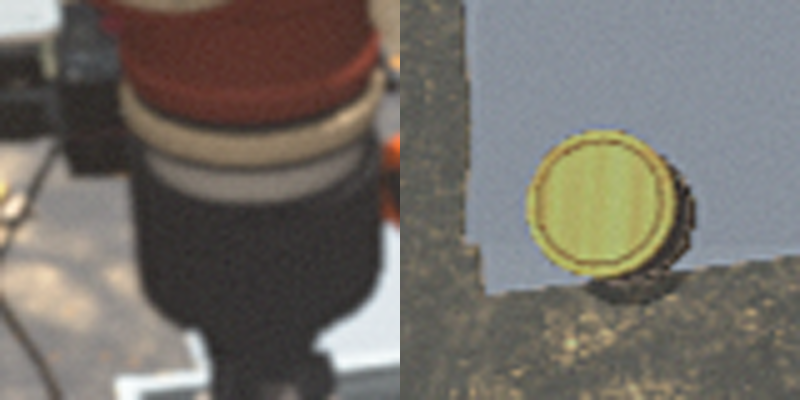

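The top view shows lid_56 concentric on tin_48 (602,203); the side view is blocked by the gripper. Picking lid_66.

```bash

python3 -m handwheel '[{"tx":-0.5,"ty":0,"tz":15,"roll":0},{"tx":0,"ty":0,"tz":28,"roll":0},{"tx":0,"ty":0,"tz":30,"roll":0},{"tx":0,"ty":0,"tz":22,"roll":0},{"tx":0,"ty":0,"tz":14,"roll":0},{"tx":0,"ty":0,"tz":8,"roll":0},{"tx":0,"ty":0,"tz":3,"roll":0},{"tx":0,"ty":0,"tz":1,"roll":0},{"tx":0,"ty":0,"tz":0,"roll":0},{"tx":0,"ty":0,"tz":0,"roll":0}]' >/dev/null
python3 w.py 482.4 -181.5 1
python3 -m handwheel '[{"tx":0,"ty":0,"tz":0,"roll":0},{"tx":0,"ty":0,"tz":0,"roll":0},{"tx":0,"ty":0,"tz":0,"roll":0},{"tx":0,"ty":0,"tz":0,"roll":0},{"tx":0,"ty":0,"tz":0,"roll":0},{"tx":0,"ty":0,"tz":0,"roll":0},{"tx":0,"ty":0,"tz":0,"roll":0}]' 60 25 >/dev/null
python3 w.py
python3 -m handwheel '[{"tx":0,"ty":0,"tz":-2,"roll":0},{"tx":0,"ty":0,"tz":-4,"roll":0},{"tx":0,"ty":0,"tz":-10,"roll":0},{"tx":0,"ty":0,"tz":-18,"roll":0},{"tx":0,"ty":0,"tz":-28,"roll":0},{"tx":0,"ty":0,"tz":-28,"roll":0},{"tx":0,"ty":0,"tz":-16,"roll":0},{"tx":0,"ty":0,"tz":-4,"roll":0},{"tx":0,"ty":0,"tz":0,"roll":0},{"tx":0,"ty":0,"tz":0,"roll":0}]' - 50 >/dev/null
python3 w.py 496.5 -3 100
```

```text
t 24.67 pos [ 483.6 -183.2    3.1] psi 0.0011 tilt [ 0.0022 -0.0011 -1.    ] open 85.2 grip 0.0 F [0.3 0.3 0.6]
tool shift mm [-1.2 -1.7  2.1]
t 25.25 pos [ 483.4 -183.3    3.1] psi 0.0007 tilt [ 1.5e-03 -7.0e-04 -1.0e+00] open 64.7 grip 27.3 F [-1.9  0.9  6.7]
t 26.08 pos [ 481.9 -182.6  111. ] psi 0.0007 tilt [-1.e-03  5.e-04 -1.e+00] open 63.3 grip 54.9 F [ 0.3 -1.1 -0.1]
tool shift mm [  14.7 -179.6   11. ]
```

```bash

python3 -m handwheel '[{"tx":1,"ty":-10,"tz":0,"roll":0},{"tx":1,"ty":-20,"tz":0,"roll":0},{"tx":2,"ty":-28,"tz":0,"roll":0},{"tx":2,"ty":-32,"tz":0,"roll":0},{"tx":2,"ty":-32,"tz":0,"roll":0},{"tx":2,"ty":-26,"tz":0,"roll":0},{"tx":2,"ty":-18,"tz":4,"roll":0},{"tx":1.5,"ty":-10,"tz":4,"roll":0},{"tx":1.5,"ty":-3.5,"tz":3,"roll":0},{"tx":0,"ty":0,"tz":0,"roll":0},{"tx":0,"ty":0,"tz":0,"roll":0},{"tx":0,"ty":0,"tz":0,"roll":0}]' >/dev/null
python3 w.py 497 -3 55;python3 look.py d1 .4965 -.003 .085 45; python3 al.py .4965 -.003 .117 .062;python3 w.py 497 -3 55
```

```text
t 27.08 pos [497.3  -4.2 100.5] psi -0.0004 tilt [-5.e-04 -2.e-04 -1.e+00] open 63.4 grip 54.9 F [-0.7  0.1 -0.5]
tool shift mm [-0.3 -1.2 45.5]
side crop origin 242.0 153.0
top crop origin 263.0 187.0
lid 227 [ 0.466  -0.0362  0.1134] [0.5272 0.0262 0.123 ] [ 0.4966 -0.005   0.1182]
rim 167 [ 0.465  -0.0368  0.057 ] [0.5275 0.0275 0.0657] [ 0.4962 -0.0046  0.0613]
t 27.23 pos [497.5  -4.2 100.9] psi -0.0006 tilt [ 3.e-04 -2.e-04 -1.e+00] open 63.3 grip 54.9 F [ 0.4 -0.8 -1.3]
tool shift mm [-0.5 -1.2 45.9]
```

View pics/d1.png

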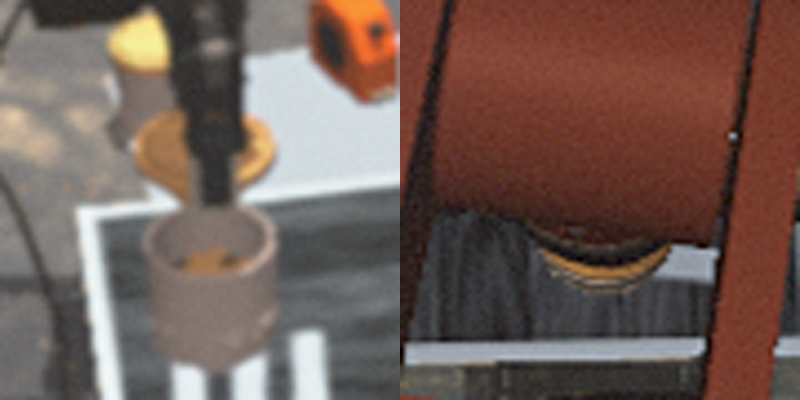

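Lid_66 is level and aligned with tin_58 within 0.5 mm (side: lid at (205,150), rim at (212,250)). Lowering.

```bash

python3 -m handwheel '[{"tx":-0.4,"ty":-0.4,"tz":8,"roll":0},{"tx":0,"ty":0,"tz":14,"roll":0},{"tx":0,"ty":0,"tz":10,"roll":0},{"tx":0,"ty":0,"tz":5,"roll":0},{"tx":0,"ty":0,"tz":3,"roll":0},{"tx":0,"ty":0,"tz":0,"roll":0},{"tx":0,"ty":0,"tz":0,"roll":0},{"tx":0,"ty":0,"tz":0,"roll":0}]'>/dev/null;python3 w.py
for i in 1 2 3; do python3 -m handwheel '[{"tx":0,"ty":0,"tz":1.7,"roll":0},{"tx":0,"ty":0,"tz":0,"roll":0},{"tx":0,"ty":0,"tz":0,"roll":0}]'>/dev/null;python3 w.py; done
```

```text
t 27.9 pos [497.5  -3.   61.3] psi 0.0008 tilt [ 1.1e-03 -1.0e-04 -1.0e+00] open 63.4 grip 54.9 F [ 0.2  0.1 -0.3]
t 28.15 pos [497.1  -3.   59.2] psi 0.0008 tilt [ 4.e-04 -1.e-04 -1.e+00] open 63.3 grip 54.9 F [ 0.5  0.6 -0.9]
t 28.4 pos [496.9  -2.9  57.2] psi 0.0008 tilt [-2.e-04  1.e-04 -1.e+00] open 63.6 grip 54.9 F [-0.   0.1 -0.5]
t 28.65 pos [496.8  -2.9  55.4] psi 0.0008 tilt [-4.e-04  1.e-04 -1.e+00] open 63.2 grip 54.9 F [-0.1 -0.7 -0.4]
```

```bash

python3 -m handwheel '[{"tx":0,"ty":0,"tz":1.5,"roll":0},{"tx":0,"ty":0,"tz":0,"roll":0},{"tx":0,"ty":0,"tz":0,"roll":0}]'>/dev/null;python3 w.py
python3 -m handwheel '[{"tx":0,"ty":0,"tz":0.9,"roll":0},{"tx":0,"ty":0,"tz":0,"roll":0},{"tx":0,"ty":0,"tz":0,"roll":0}]'>/dev/null;python3 w.py
```

```text
t 28.9 pos [496.9  -2.9  54. ] psi 0.0008 tilt [-3.e-04  0.e+00 -1.e+00] open 63.5 grip 54.9 F [ 0.7 -0.2 -0.4]
t 29.15 pos [496.9  -3.   53.2] psi 0.0008 tilt [-1.e-04 -0.e+00 -1.e+00] open 63.6 grip 54.9 F [-0.5  0.6  0.1]
```

```bash

for i in 1 2; do python3 -m handwheel '[{"tx":0,"ty":0,"tz":0.7,"roll":0},{"tx":0,"ty":0,"tz":0,"roll":0},{"tx":0,"ty":0,"tz":0,"roll":0}]'>/dev/null;python3 w.py;done
```

```text
t 29.4 pos [497.   -3.   52.5] psi 0.0008 tilt [ 0.  0. -1.] open 63.6 grip 54.9 F [-0.1  0.  -0.2]
t 29.65 pos [497.1  -3.   52.5] psi 0.0009 tilt [-1.e-04 -0.e+00 -1.e+00] open 63.4 grip 55.4 F [-3.1 -0.5  4.2]
```

Contact. Release, retreat up, then move toward the start side for a clear check.

```bash

python3 -m handwheel '[{"tx":0,"ty":0,"tz":0,"roll":0},{"tx":0,"ty":0,"tz":0,"roll":0},{"tx":0,"ty":0,"tz":0,"roll":0},{"tx":0,"ty":0,"tz":0,"roll":0},{"tx":0,"ty":0,"tz":-5,"roll":0},{"tx":0,"ty":0,"tz":-15,"roll":0},{"tx":0,"ty":0,"tz":-25,"roll":0},{"tx":0,"ty":0,"tz":-30,"roll":0},{"tx":0,"ty":0,"tz":-30,"roll":0},{"tx":0,"ty":0,"tz":-30,"roll":0},{"tx":0,"ty":0,"tz":-15,"roll":0},{"tx":0,"ty":0,"tz":0,"roll":0}]' 84 >/dev/null
python3 -m handwheel '[{"tx":-5,"ty":15,"tz":0,"roll":0},{"tx":-10,"ty":30,"tz":0,"roll":0},{"tx":-12,"ty":35,"tz":0,"roll":0},{"tx":-12,"ty":38,"tz":0,"roll":0},{"tx":-12,"ty":38,"tz":0,"roll":0},{"tx":-12,"ty":38,"tz":0,"roll":0},{"tx":-12,"ty":38,"tz":0,"roll":0},{"tx":-12,"ty":38,"tz":0,"roll":0},{"tx":-12,"ty":38,"tz":0,"roll":0},{"tx":-12,"ty":38,"tz":0,"roll":0},{"tx":-12,"ty":38,"tz":0,"roll":0},{"tx":-8,"ty":25,"tz":0,"roll":0}]' >/dev/null
python3 -m handwheel '[{"tx":-10,"ty":25,"tz":0,"roll":0},{"tx":-12,"ty":30,"tz":0,"roll":0},{"tx":-12,"ty":30,"tz":0,"roll":0},{"tx":-12,"ty":30,"tz":0,"roll":0},{"tx":-10,"ty":15,"tz":0,"roll":0},{"tx":0,"ty":0,"tz":0,"roll":0},{"tx":0,"ty":0,"tz":0,"roll":0}]' >/dev/null
python3 w.py; python3 look.py e1 .55 0 .05 110
for a in ".4965 -.003 .071 .028" ".4886 .19 .061 .024" ".630 -.1035 .053 .019" ".6465 .087 .045 .014" ".606 -.244 .074 .024" ".607 .22 .06 .02"; do echo == $a; python3 lev.py e1 $a; done
```

```text
t 32.23 pos [ 309.8 -541.7  200.4] psi -0.0007 tilt [-5.0e-04  2.6e-03 -1.0e+00] open 84.2 grip 0.0 F [-0.3 -0.5 -0.9]
side crop origin 202.0 97.0
top crop origin 197.0 96.0
== .4965 -.003 .071 .028
side 318 slope [-0.0014 -0.0015] z 0.0728 resid 0.00088
   centre [ 0.4959 -0.0053  0.071 ]
top 710 slope [ 0.0089 -0.0019] z 0.0707 resid 0.00162
   centre [ 0.4962 -0.0023  0.0707]
== .4886 .19 .061 .024
side 151 slope [-0.0016  0.0081] z 0.0629 resid 0.00095
   centre [0.4878 0.1862 0.0612]
top 515 slope [0.007  0.0022] z 0.0611 resid 0.00162
   centre [0.4892 0.1905 0.0609]
== .630 -.1035 .053 .019
side 179 slope [0.0031 0.0101] z 0.0547 resid 0.00083
   centre [ 0.6298 -0.1052  0.0527]
top 294 slope [0.0064 0.0092] z 0.0526 resid 0.00164
   centre [ 0.6306 -0.1024  0.0528]
== .6465 .087 .045 .014
side 62 slope [0.0236 0.0091] z 0.0467 resid 0.00097
   centre [0.6453 0.0846 0.0453]
top 154 slope [ 0.0263 -0.0039] z 0.0446 resid 0.00159
   centre [0.646  0.0882 0.0447]
== .606 -.244 .074 .024
side 463 slope [0.0024 0.0128] z 0.0756 resid 0.00088
   centre [ 0.6065 -0.2461  0.074 ]
top 488 slope [0.0078 0.0065] z 0.0735 resid 0.00155
   centre [ 0.6065 -0.2431  0.0737]
== .607 .22 .06 .02
side 90 slope [0.043  0.1306] z 0.0595 resid 0.00187
   centre [0.6074 0.2166 0.0592]
top 279 slope [0.0005 0.0733] z 0.0575 resid 0.00185
   centre [0.608  0.2226 0.0592]
```

View pics/e1.png

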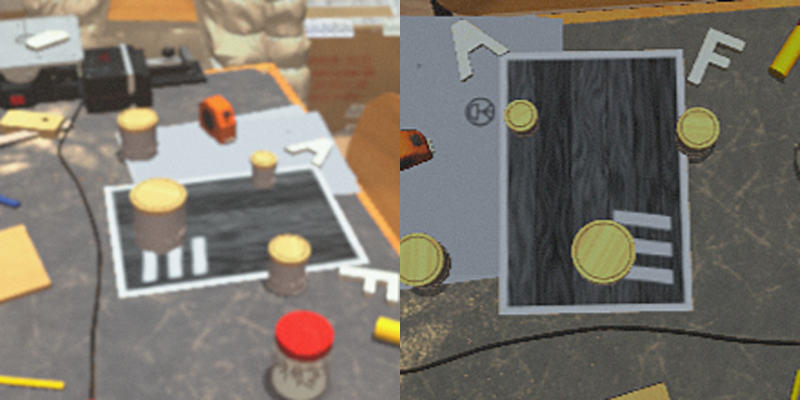

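All four tins are closed (side view: lids at (158,200), (138,120), (263,160), (290,250)). Every lid is level at its seated height, and the jar and tape measure have not moved. Handing in.

```bash
python3 -c "from station import ctrl; print(ctrl.finish_job())"
```

```text
the job is handed in; nothing more can be done
None
```

The job is handed in: all four tins have their matching lids, measured level and at seated height in both cameras, and the tins, screw jar and tape measure are still in place; it took about 32 s of the 96 s allowed.

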